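Clear the binder clips into the riser drawer

TASK

The drawer of the desk riser stands open: with closed fingers, sweep the four loose binder clips off the riser's top over its front edge so that they drop into the drawer, without picking any of them up. When all four are in, push the drawer fully shut with the fingertips. Leave the box of staples and everything else where it stands.

Things in the scene. Friction and masses are not known exactly. Their poses are not given: they have to be found in the camera images.
- riser: White desk riser fixed to the desk, 260 deep (x) by 500 wide (y) by 100 mm high, a flat drawer under its 18 mm top board. Origin: centre of its footprint at desk level; x points from front to back, away from the robot, z up. Front edge at x = -130 mm. Clips and staple box stand in a row on its front half, some 72 mm apart; the back row of things begins 35 mm behind its middle.
- riser_edge (a point): The middle of the upper front edge of the riser's top; axes as the riser's.
- drawer (a joint): How far the drawer stands open: 0 m shut (its stop), about 0.10 to 0.125 m at the start, 0.15 m at most. It slides along the riser's x, stays where it is left, and needs 2 to 4 N to push; it weighs 1.2 kg.
- drawer_in (a point): Centre of the inner floor of the drawer, 20 mm above the desk; axes as the riser's. The inside is 214 mm (x) by 420 mm (y) and 48 mm deep. The open part in front of the riser's edge measures the drawer's opening less 13 mm (front to back) by the full 420 mm.
- drawer_face (a point): Middle of the upper edge of the drawer's flat outer front face, 78 mm above the desk; the face is 468 mm wide, reaches down to 12 mm above the desk, is 16 mm thick and faces the robot (-x of the riser). No knob or bar stands out from it. Shut, the face stands 3 mm proud of the riser's top edge.
- clip_a: One of four like black binder clips with bright wire loops folded flat, 41 (y) by 33 (x) mm, 19 mm high at the spine and 9 mm at the jaws, about 24 g, lying on its side on the front part of the riser's top with its spine roughly away from the robot. Origin: centre of its underside; x axis points from jaws to spine.
- clip_b: One of four like black binder clips with bright wire loops folded flat, 41 (y) by 33 (x) mm, 19 mm high at the spine and 9 mm at the jaws, about 24 g, lying on its side on the front part of the riser's top with its spine roughly away from the robot. Origin: centre of its underside; x axis points from jaws to spine.
- clip_c: One of four like black binder clips with bright wire loops folded flat, 41 (y) by 33 (x) mm, 19 mm high at the spine and 9 mm at the jaws, about 24 g, lying on its side on the front part of the riser's top with its spine roughly away from the robot. Origin: centre of its underside; x axis points from jaws to spine.
- clip_d: One of four like black binder clips with bright wire loops folded flat, 41 (y) by 33 (x) mm, 19 mm high at the spine and 9 mm at the jaws, about 24 g, lying on its side on the front part of the riser's top with its spine roughly away from the robot. Origin: centre of its underside; x axis points from jaws to spine.
- staple_box: Card box of staples, 54 (x) by 36 (y) by 20 mm, 70 g, standing in the row of clips on the riser's top. Stays where it is. Origin at the centre of its underside.
- punch: Black two-hole punch, 72 (x) by 108 (y) by 55 mm, in the back row on the riser. Stays where it is. Origin at the centre of its underside.
- stapler: Black stapler, 36 (x) by 130 (y) by 52 mm, in the back row on the riser. Stays where it is. Origin at the centre of its underside.
- tape: Grey tape dispenser with its roll, 52 (x) by 125 (y) by 67 mm, in the back row on the riser. Stays where it is. Origin at the centre of its underside.
- calculator: Grey desk calculator, 165 (x) by 115 (y) by 23 mm, on the desk to the right. Stays where it is. Origin at the centre of its underside.
- mug: White mug, 82 mm across, 92 mm high, on the desk left of the riser. Stays where it is. Origin at the centre of its underside.
- stamp: Black self-inking stamp, 38 (x) by 62 (y) by 71 mm, on the desk to the left. Stays where it is. Origin at the centre of its underside.
Not all that is in view belongs to the job. Leave any green or purple look-alike of the clip_b alone.

How it is judged:
On the way:
1. all four clips lie in the open drawer (x of clip_a in the frame of drawer_in between -0.106 and 0.107 m and y of clip_a in the frame of drawer_in between -0.21 and 0.21 m and z of clip_a in the frame of drawer_in between -0.003 and 0.045 m and x of clip_b in the frame of drawer_in between -0.106 and 0.107 m and y of clip_b in the frame of drawer_in between -0.21 and 0.21 m and z of clip_b in the frame of drawer_in between -0.003 and 0.045 m and x of clip_c in the frame of drawer_in between -0.106 and 0.107 m and y of clip_c in the frame of drawer_in between -0.21 and 0.21 m and z of clip_c in the frame of drawer_in between -0.003 and 0.045 m and x of clip_d in the frame of drawer_in between -0.106 and 0.107 m and y of clip_d in the frame of drawer_in between -0.21 and 0.21 m and z of clip_d in the frame of drawer_in between -0.003 and 0.045 m and value of joint drawer above 0.06 m), for 0.2 s.
At the end, for the whole second after the job is handed in: All four clips lie at rest inside the drawer and the drawer is shut to within 5 mm (x of clip_a in the frame of drawer_in between -0.106 and 0.107 m and y of clip_a in the frame of drawer_in between -0.21 and 0.21 m and z of clip_a in the frame of drawer_in between -0.003 and 0.045 m and x of clip_b in the frame of drawer_in between -0.106 and 0.107 m and y of clip_b in the frame of drawer_in between -0.21 and 0.21 m and z of clip_b in the frame of drawer_in between -0.003 and 0.045 m and x of clip_c in the frame of drawer_in between -0.106 and 0.107 m and y of clip_c in the frame of drawer_in between -0.21 and 0.21 m and z of clip_c in the frame of drawer_in between -0.003 and 0.045 m and x of clip_d in the frame of drawer_in between -0.106 and 0.107 m and y of clip_d in the frame of drawer_in between -0.21 and 0.21 m and z of clip_d in the frame of drawer_in between -0.003 and 0.045 m and linear speed of each of clip_a, clip_b, clip_c, clip_d below 0.02 m/s and value of joint drawer below 0.005 m); the robot touches nothing.
It fails at once if a clip is lifted: it is more than 22 mm above the top of the riser (height (world z) of any of clip_a, clip_b, clip_c, clip_d above 0.122 m).
It fails at once if the box of staples is moved by more than 20 mm or tipped (distance of staple_box from where it was at the start of the episode above 0.02 m or angle between staple_box's own z axis and vertical above 0.35 rad).
It fails at once if the punch, stapler or tape dispenser is moved by more than 20 mm or tipped (distance of any of punch, stapler, tape from where it was at the start of the episode above 0.02 m or angle between any of punch, stapler, tape's own z axis and vertical above 0.35 rad).
It fails at once if the calculator, mug or stamp is moved by more than 20 mm or tipped (distance of any of calculator, mug, stamp from where it was at the start of the episode above 0.02 m or angle between any of calculator, mug, stamp's own z axis and vertical above 0.35 rad).
It also fails if it takes over 64 s, if anything falls off the work surface, if the arm or the gripper's body presses on something with over 40 N, if the wrist force passes 120 N, or if a joint passes its speed limit or range.

ROBOT

A 6-joint arm with a two-finger parallel gripper is mounted at the origin on the work surface. World frame = base frame: x ahead of the robot, y to its left, z up, the work surface at z = 0. Lengths are in m, angles in rad, forces in N, time in s.
With the tool pointing down it reaches from about 0.275 to 0.75 m from the base axis. Payload 10.2 kg.
Tool frame: the origin (TCP) lies midway between the tips of the shut fingers; the grasp point (between the pads) lies 19 mm behind it (pinch_z is the distance from the TCP to the grasp point, in m); z points along the fingers, y is the line along which they close (so a half turn about z gives the same grasp; the last joint's range is limited). The gripper opens to 88 mm and grips with 3 to 60 N. Pads are 18 mm wide; open, the fingers measure 123 mm over their backs; the gripper's body (75 mm by 187 mm) begins 45 mm behind the grasp point.
Start: joints at [-1.415, 0.313, 1.498, -0, 1.331, -0.223], TCP at [0.194, -0.488, 0.239] pointing down, gripper open.
Joint ranges: [-2.94, 2.94], [-0.97, 2.17], [0.19, 2.56], [-1.23, 4.37], [0.02, 3.11], [-2.88, 2.88]. Speed limits (rad/s): [2.39, 2.39, 3.01, 3.14, 3.14, 3.14].

INTERFACE

Orientations are given as a rotation vector (axis times angle).
In Python, from workcell import sense, snapshot, close_job, pinch_z gives the robot as it stands.
- The arm moves only by the shell command python3 -m jog 'ROWS'. ROWS is JSON, a list that holds one entry, the list of rows, each a list of 7 numbers: the turn, a rotation vector about the tool's x, y, z in rad, then the shift along the tool's x, y, z in mm, then the opening, from 0 (shut) to 1 (fully open). In form: [[[rx, ry, rz, dx, dy, dz, hand], ...]]. A call has 1 to 10 rows; each row is the pose to reach, as a shift and turn from the pose commanded when the call began, along the tool's axes at that moment; what a row does not reach only later rows make up. A row lasts 1/8 s, in which the tool goes at most 62.5 mm and 10.7 degrees, less where a joint would pass 70% of its speed; a pose out of reach is approached as far as the arm can. A call with a gripper value outside its range is refused whole. The fingers move at their own pace and stop on an object; the grip force is fixed at half the most. Time passes only in rows, so rows that repeat a pose let the fingers close. It gives the time, the measured TCP pose, the force, the opening and the grip force at its end, in the units of the state.
- sense(): the state, without advancing time (a new reading comes with each control period).
- snapshot(name): name is "scene" or "top" or "wrist"; returns a dict with "pixels" (420x560x3 uint8, red, green, blue), "fx", "fy", "cx", "cy" (pixels), "pose" (4x4, takes a point from camera to world coordinates); the wrist camera has in their place "mount" (4x4, takes a point from camera to tool coordinates, whose origin is the TCP and whose axes are the flange's). Camera axes: x right, y down, z forward; pixel columns grow to the right and rows downward; lengths in m; the calibration is good to about 2 mm. A picture is of the moment at which its call begins: read the wrist's pose just before it. There is no depth.
- close_job(): hands the job in; it is judged then, once.
The state is a dict: "t": time; "qpos": joint angles; "joint_vel": joint speeds; "joint_torque": joint torques, N m; "ee_pos": TCP position; "eef_rot": TCP orientation; "force": force on the tool from outside, world axes, zero at the start; "moment": the same for the moment, N m; "gripper_width": finger opening in m; "grip_force": force on a finger pad.
Only numpy, scipy, OpenCV 4.12 (cv2) and the standard library are available. Lean on these libraries where they do the work, as an engineer would, in place of code of your own. Each camera call takes 0.05 s, during which the arm holds its last target. There are 200 camera calls.

## Working session

There is one attempt and no reset: what is moved stays moved. The work goes in short steps, Python scripts to look and compute and a shell command to move; the robot and the scene stay as the last step left them, time stands still between calls to the robot, and variables do not carry over. Pictures are saved under pics/ and viewed, at most 10 in all, crops included, and the job is handed in when it is done.

```bash
mkdir -p pics; python3 - <<'E'
from workcell import sense,snapshot,pinch_z
import cv2,numpy as np
s=sense();print(s['t'],s['ee_pos'],s['eef_rot'],s['gripper_width'])
for n in("scene","top"):
    d=snapshot(n);cv2.imwrite(f"pics/{n}0.png",d['pixels'][:,:,::-1]);print(n,d['fx'],d['fy'],d['cx'],d['cy'],np.round(d['pose'],4).tolist())
E
```

```text
0.0 [ 0.19412396 -0.48753081  0.23815058] [-3.08413434e+00 -5.91296180e-01 -7.86974712e-05] 0.08813058286807787
scene 435.3653880635525 435.3653880635525 278.0434660070512 209.46908485053333 [[-0.3971, -0.6147, 0.6815, -0.3598], [-0.9177, 0.2726, -0.2889, 0.3952], [-0.0082, -0.7401, -0.6724, 0.9922], [0.0, 0.0, 0.0, 1.0]]
top 524.8979716807327 524.8979716807327 278.5960774905678 211.52348000824384 [[0.0086, -0.9841, 0.1775, 0.333], [-0.9999, -0.007, 0.01, -0.0152], [-0.0086, -0.1776, -0.9841, 1.3758], [0.0, 0.0, 0.0, 1.0]]
```

View pics/top0.png

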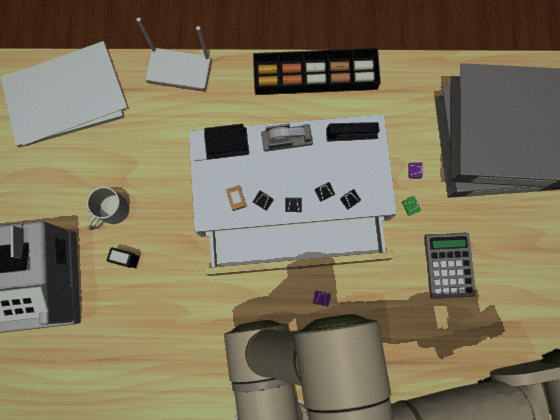

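View pics/scene0.png

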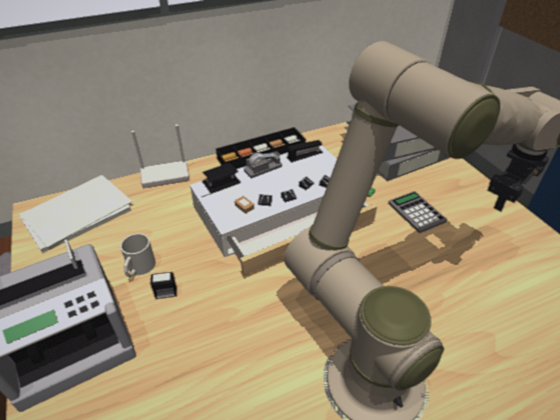

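Top view: the black clips are at (263,200), (293,205), (325,191) and (350,198), with the orange staple box at (236,197). The purple look-alikes at (415,170) and (322,298) and the green one at (412,205) lie off the riser, so the four black ones on the riser's front half are the ones meant. I'll confirm that with a crop and measure.

```bash
cat > h.py <<'E'
from workcell import sense,snapshot
import cv2,numpy as np
def ray(d,u,v,z):
    P=np.array(d['pose']);r=P[:3,:3]@[(u-d['cx'])/d['fx'],(v-d['cy'])/d['fy'],1];return P[:3,3]+r*(z-P[2,3])/r[2]
E
python3 - <<'E'
from h import *
d=snapshot("top");im=d['pixels'];hsv=cv2.cvtColor(im,cv2.COLOR_RGB2HSV)
def blobs(m,z,lo=60,hi=700):
    for c in cv2.findContours(m,cv2.RETR_EXTERNAL,cv2.CHAIN_APPROX_NONE)[0]:
        a=cv2.contourArea(c)
        if lo<a<hi:
            p=np.array([ray(d,*q[0],z)[:2] for q in c],np.float32)*1000
            (x,y),w,g=cv2.minAreaRect(p);print(cv2.boundingRect(c),a,'c',round(x),round(y),np.round(w),round(g),'x',p[:,0].min().round(),p[:,0].max().round(),'y',p[:,1].min().round(),p[:,1].max().round())
m=np.zeros(im.shape[:2],np.uint8);m[165:222,195:390]=255
k=np.ones((3,3),np.uint8)
print('black');blobs(cv2.morphologyEx((hsv[...,2]<70).astype(np.uint8)*255&m,cv2.MORPH_CLOSE,k),.11)
print('orange');blobs(cv2.morphologyEx((hsv[...,1]>90).astype(np.uint8)*255&m,cv2.MORPH_CLOSE,k),.12)
print('back');m[:]=0;m[118:162,190:390]=255;blobs(cv2.morphologyEx((hsv[...,2]<110).astype(np.uint8)*255&m,cv2.MORPH_CLOSE,k),.1,60,3000)
for n,u,v,z in [("FL",195,231,.1),("FR",394,215,.1),("BL",190,130,.1),("BR",385,116,.1),("faceL",207,273,.078),("faceR",393,258,.078)]:print(n,np.round(ray(d,u,v,z)*1000))
c=cv2.resize(im[110:285,180:405],None,fx=3.4,fy=3.4,interpolation=cv2.INTER_CUBIC);cv2.imwrite("pics/c.png",c[:,:,::-1])
E
```

```text
black
(286, 198, 15, 14) 182.0 c 579 -38 [33. 34.] 0 x 563.0 596.0 y -55.0 -20.0
(253, 191, 20, 19) 190.5 c 590 37 [41. 33.] 59 x 567.0 613.0 y 14.0 61.0
(341, 190, 20, 19) 191.0 c 594 -178 [32. 42.] 36 x 571.0 617.0 y -202.0 -156.0
(315, 183, 20, 18) 184.5 c 613 -116 [32. 41.] 27 x 591.0 634.0 y -138.0 -92.0
orange
(227, 186, 19, 24) 267.5 c 594 102 [54. 34.] 19 x 565.0 623.0 y 80.0 125.0
back
(261, 124, 52, 28) 731.0 c 758 -20 [ 64. 127.] 8 x 718.0 790.0 y -85.0 44.0
(204, 124, 45, 36) 1301.0 c 744 133 [ 85. 109.] 7 x 696.0 789.0 y 76.0 190.0
(326, 122, 54, 20) 857.0 c 771 -188 [ 48. 135.] 2 x 745.0 796.0 y -255.0 -121.0
FL [513. 203. 100.]
FR [ 556. -287.  100.]
BL [772. 225. 100.]
BR [ 812. -271.  100.]
faceL [412. 173.  78.]
faceR [ 453. -285.   78.]
```

View pics/c.png

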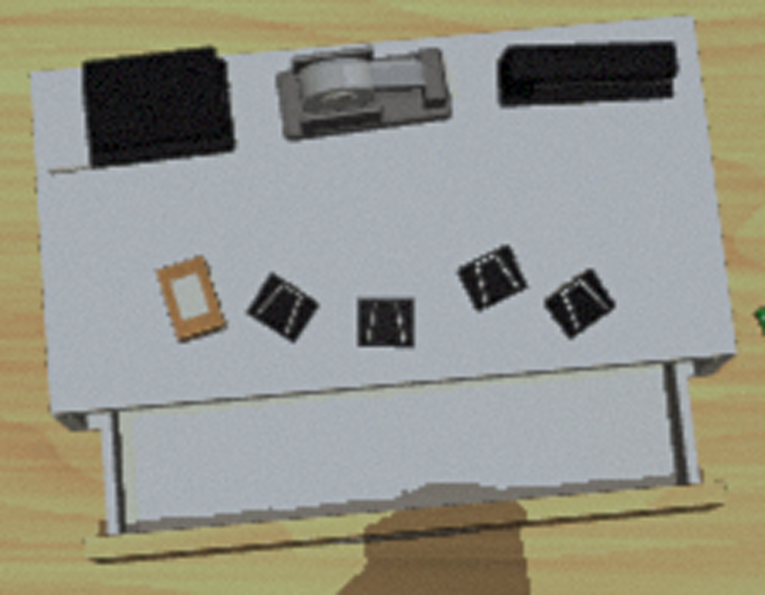

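The crop confirms four black clips with bright loops on the riser, with the staple box to their left. Next I work out the sweep in riser axes: yaw about 5°, edge middle about (535,-42) mm, drawer open about 100 mm.

```bash
cat >> h.py <<'E'
from scipy.spatial.transform import Rotation as R
YAW=np.radians(5.05);O=np.array([.535,-.042,0]);RR=R.from_rotvec([0,0,YAW]).as_matrix()
def to_tool(X,Y,z):  # riser-edge mm, world z mm -> tool shift mm and turn
    s=sense();T=R.from_rotvec(s['eef_rot']);w=O+RR@[X/1e3,Y/1e3,0];w[2]=z/1e3
    G=R.from_matrix(RR@np.diag([1.,-1,-1]))
    print((X,Y,z),'shift',np.round(T.inv().apply(w-s['ee_pos'])*1e3,1),'turn',np.round((T.inv()*G).as_rotvec(),3))
def here():
    s=sense();p=RR.T@(np.array(s['ee_pos'])-O)*1e3;print('t',s['t'],'riser XYz',np.round(p,1),'F',np.round(s['force'],1),'w',s['gripper_width'])
E
python3 -c "
from h import *
here();to_tool(92,-141,200)"
```

```text
t 0.15 riser XYz [-378.8 -413.9  238.3] F [ 1.  -0.3 -0.4] w 0.08812886473623135
(92, -141, 200) shift [ 529.2 -126.4   38.5] turn [-0.001 -0.     0.291]
```

```bash
python3 -m jog '[[[0,0,0.03,53,-13,0,0],[0,0,0.06,106,-25,0,0],[0,0,0.09,159,-38,0,0],[0,0,0.12,212,-51,0,0],[0,0,0.15,265,-63,0,0],[0,0,0.18,318,-76,0,0],[0,0,0.21,371,-88,4,0],[0,0,0.25,424,-101,8,0],[0,0,0.291,477,-114,20,0],[0,0,0.291,529,-126,38,0]]]'; python3 -c "
from h import *
here();to_tool(92,-141,104)
d=snapshot('wrist');cv2.imwrite('pics/w1.png',d['pixels'][:,:,::-1])
d=snapshot('top');cv2.imwrite('pics/t1.png',d['pixels'][:,:,::-1])"
```

```text
t: 1.4
ee_pos: [0.6405, -0.1739, 0.2005]
eef_rot: [3.138, 0.137, 0.001]
force: [0.6, -0.1, 0.4]
gripper_width: 0.0005
grip_force: 0.0
t 1.4 riser XYz [  93.5 -140.7  200.5] F [ 0.6 -0.1  0.4] w 0.0004782171991912148
(92, -141, 104) shift [-1.5  0.3 96.5] turn [ 0.    -0.001 -0.001]
```

View pics/w1.png

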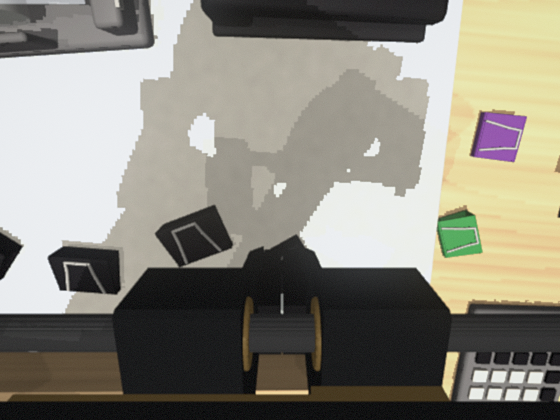

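The wrist view shows the next clip at (195,235), another at (85,268), and free riser top around the fingertips. The nearest clip is hidden in front of the fingers, as planned. I'll lower behind it.

```bash
python3 -m jog '[[[0,0,0,-1,0,45,0],[0,0,0,-1,0,80,0],[0,0,0,-1,0,93,0],[0,0,0,-1,0,97,0],[0,0,0,-1,0,97,0]]]'; python3 -c "
from h import *
here();to_tool(-6,-141,104)"
```

```text
t: 2.12
ee_pos: [0.6384, -0.1756, 0.105]
eef_rot: [3.138, 0.137, 0.003]
force: [0.5, 0.5, 0.7]
gripper_width: 0.0001
grip_force: 0.0
t 2.125 riser XYz [  91.3 -142.2  105. ] F [0.5 0.5 0.7] w 9.911395549837152e-05
(-6, -141, 104) shift [-97.3  -1.1   0.8] turn [ 0.001 -0.002 -0.001]
```

```bash
python3 -m jog '[[[0,0,0,-10,0,0,0],[0,0,0,-20,0,0,0],[0,0,0,-30,0,0,0],[0,0,0,-40,0,0,0],[0,0,0,-50,0,0,0],[0,0,0,-60,0,0,0],[0,0,0,-70,0,0,0],[0,0,0,-80,0,0,0],[0,0,0,-89,0,0,0],[0,0,0,-97,0,0,0]]]'; python3 -c "
from h import *
here();to_tool(-6,-141,104)"
```

```text
t: 3.38
ee_pos: [0.5408, -0.1838, 0.1037]
eef_rot: [3.139, 0.138, 0.0]
force: [0.1, -0.5, 0.6]
gripper_width: 0.0004
grip_force: 0.0
t 3.375 riser XYz [  -6.7 -141.7  103.7] F [ 0.1 -0.5  0.6] w 0.00037916115223004133
(-6, -141, 104) shift [ 0.7 -0.7 -0.3] turn [ 0. -0. -0.]
```

```bash
python3 -m jog '[[[0,0,0,0,0,-40,0],[0,0,0,0,0,-70,0],[0,0,0,40,-20,-70,0],[0,0,0,90,-45,-70,0],[0,0,0,119,-61,-70,0],[0,0,0,119,-61,-70,0]]]'; python3 -c "
from h import *
here();to_tool(112,-80.5,104)
a=snapshot('wrist')['pixels'];b=snapshot('top')['pixels'][170:290,180:420];b=cv2.resize(b,(560,280))
cv2.imwrite('pics/w2.png',np.vstack([a[:300],b])[:,:,::-1])"
```

```text
t: 4.12
ee_pos: [0.6553, -0.1111, 0.1729]
eef_rot: [-3.138, -0.142, 0.001]
force: [-0.8, -0.8, -0.3]
gripper_width: 0.0002
grip_force: 0.0
t 4.125 riser XYz [113.8 -79.5 172.9] F [-0.8 -0.8 -0.3] w 0.00016002611644969257
(112, -80.5, 104) shift [-1.7  1.1 68.9] turn [-0.     0.     0.002]
```

View pics/w2.png

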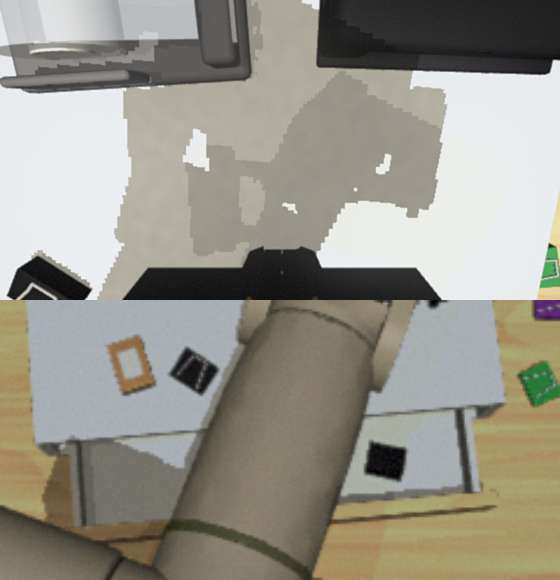

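The upper half (wrist view) shows the area at the fingertips is clear. The lower half (top view) shows the first clip lying in the drawer at (385,460). Next clip.

```bash
python3 -m jog '[[[0,0,0,-1,1,35,0],[0,0,0,-1,1,60,0],[0,0,0,-1,1,69,0],[0,0,0,-1,1,69,0]]]' && python3 -m jog '[[[0,0,0,-13,0,0,0],[0,0,0,-25,0,0,0],[0,0,0,-37,0,0,0],[0,0,0,-49,0,0,0],[0,0,0,-61,0,0,0],[0,0,0,-73,0,0,0],[0,0,0,-85,0,0,0],[0,0,0,-97,0,0,0],[0,0,0,-108,0,0,0],[0,0,0,-119,0,0,0]]]'; python3 -c "
from h import *
here();to_tool(80,0,174)"
```

```text
t: 4.72
ee_pos: [0.6534, -0.1142, 0.1051]
eef_rot: [3.139, 0.137, -0.0]
force: [0.4, 1.0, -0.5]
gripper_width: 0.0002
grip_force: 0.0
t: 5.98
ee_pos: [0.5348, -0.1243, 0.1054]
eef_rot: [3.138, 0.138, 0.002]
force: [-0.3, 0.1, -0.0]
gripper_width: 0.0004
grip_force: 0.0
t 5.975 riser XYz [ -7.4 -81.9 105.4] F [-0.3  0.1 -0. ] w 0.0004273079319844906
(80, 0, 174) shift [ 87.4 -81.9 -68.5] turn [ 0.001 -0.001 -0.   ]
```

```bash
python3 -m jog '[[[0,0,0,0,0,-40,0],[0,0,0,0,0,-70,0],[0,0,0,30,-30,-70,0],[0,0,0,70,-65,-70,0],[0,0,0,89,-82,-70,0],[0,0,0,89,-82,-70,0]]]'; python3 -c "
from h import *
here();to_tool(82,0,104)
a=snapshot('wrist')['pixels'];b=snapshot('top')['pixels'][170:290,180:420];b=cv2.resize(b,(560,280))
cv2.imwrite('pics/w3.png',np.vstack([a[:300],b])[:,:,::-1])"
```

```text
t: 6.72
ee_pos: [0.6169, -0.0335, 0.1746]
eef_rot: [3.138, 0.141, 0.0]
force: [-0.1, -0.2, -0.5]
gripper_width: 0.0005
grip_force: 0.0
t 6.725 riser XYz [ 82.3   1.2 174.6] F [-0.1 -0.2 -0.5] w 0.0004575277162357407
(82, 0, 104) shift [-0.4  1.2 70.6] turn [ 0.    -0.     0.002]
```

View pics/w3.png

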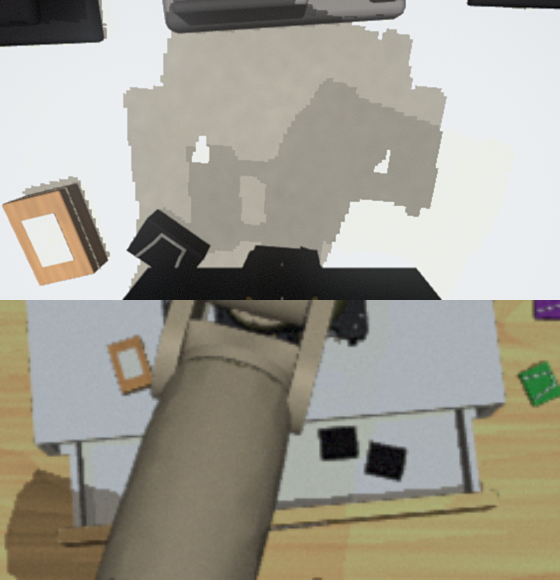

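The wrist view shows the fourth clip at (168,240) and the box at (55,235), clear of the fingers. The top view shows two clips in the drawer, at (338,443) and (385,460).

```bash
python3 -m jog '[[[0,0,0,0,1,35,0],[0,0,0,0,1,60,0],[0,0,0,0,1,70,0],[0,0,0,0,1,70,0]]]' && python3 -m jog '[[[0,0,0,-9,0,0,0],[0,0,0,-18,0,0,0],[0,0,0,-27,0,0,0],[0,0,0,-36,0,0,0],[0,0,0,-45,0,0,0],[0,0,0,-54,0,0,0],[0,0,0,-63,0,0,0],[0,0,0,-72,0,0,0],[0,0,0,-81,0,0,0],[0,0,0,-89,0,0,0]]]'; python3 -c "
from h import *
here();to_tool(106,74,174)"
```

```text
t: 7.32
ee_pos: [0.6165, -0.0361, 0.105]
eef_rot: [3.139, 0.137, -0.0]
force: [0.1, -1.0, -0.0]
gripper_width: 0.0003
grip_force: 0.0
t: 8.57
ee_pos: [0.5275, -0.0434, 0.1047]
eef_rot: [-3.138, -0.138, 0.0]
force: [0.0, 0.1, 0.1]
gripper_width: 0.0003
grip_force: 0.0
t 8.575 riser XYz [ -7.6  -0.7 104.7] F [0.  0.1 0.1] w 0.00034358253138611094
(106, 74, 174) shift [113.6 -74.7 -69.3] turn [-0.  0. -0.]
```

```bash
python3 -m jog '[[[0,0,0,0,0,-40,0],[0,0,0,0,0,-70,0],[0,0,0,40,-25,-70,0],[0,0,0,90,-58,-70,0],[0,0,0,114,-74,-70,0],[0,0,0,114,-74,-70,0]]]'; python3 -c "
from h import *
here();to_tool(106,73,104)
a=snapshot('wrist')['pixels'];b=snapshot('top')['pixels'][170:290,180:420];b=cv2.resize(b,(560,280))
cv2.imwrite('pics/w4.png',np.vstack([a[:300],b])[:,:,::-1])"
```

```text
t: 9.32
ee_pos: [0.6355, 0.0415, 0.174]
eef_rot: [-3.138, -0.141, 0.001]
force: [-0.2, -0.4, -0.5]
gripper_width: 0.0004
grip_force: 0.0
t 9.325 riser XYz [107.5  74.3 174. ] F [-0.2 -0.4 -0.5] w 0.000375590606989941
(106, 73, 104) shift [-1.5  1.3 70. ] turn [-0.     0.     0.002]
```

View pics/w4.png

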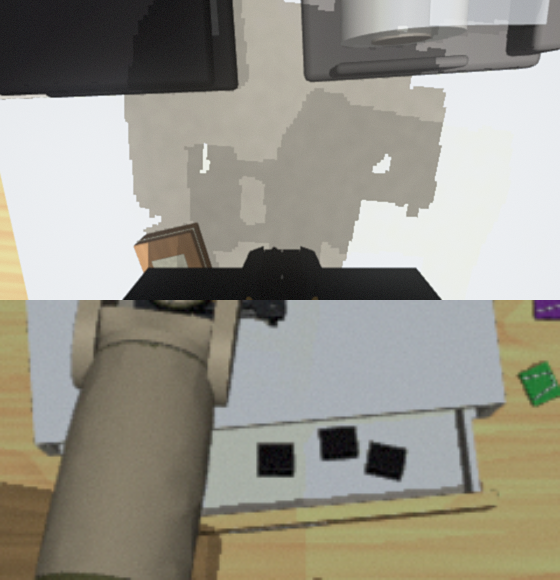

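Three clips are in the drawer, at (275,460), (338,443) and (385,460). The box's near corner at (210,265) is clear of the fingers at (245–320). I'll sweep the fourth, keeping about 1 mm to the right.

```bash
python3 -m jog '[[[0,0,0,-1,1,35,0],[0,0,0,-1,1,60,0],[0,0,0,-1,1,70,0],[0,0,0,-1,1,70,0]]]' && python3 -m jog '[[[0,0,0,-12,0,0,0],[0,0,0,-24,0,0,0],[0,0,0,-36,0,0,0],[0,0,0,-48,0,0,0],[0,0,0,-60,0,0,0],[0,0,0,-71,0,0,0],[0,0,0,-82,0,0,0],[0,0,0,-93,0,0,0],[0,0,0,-104,0,0,0],[0,0,0,-113,0,0,0]]]'; python3 -c "
from h import *
here();to_tool(-150,0,174)"
```

```text
t: 9.93
ee_pos: [0.634, 0.0388, 0.105]
eef_rot: [-3.139, -0.137, 0.0]
force: [-0.1, 0.2, 0.4]
gripper_width: 0.0003
grip_force: 0.0
t: 11.18
ee_pos: [0.521, 0.0293, 0.1047]
eef_rot: [-3.139, -0.138, 0.0]
force: [-0.6, 0.3, 0.2]
gripper_width: 0.0005
grip_force: 0.0
t 11.175 riser XYz [ -7.7  72.3 104.7] F [-0.6  0.3  0.2] w 0.0004714851356479437
(-150, 0, 174) shift [-142.3   72.4  -69.3] turn [-0.  0. -0.]
```

```bash
python3 -m jog '[[[0,0,0,0,0,-40,0],[0,0,0,-10,10,-70,0],[0,0,0,-60,35,-70,0],[0,0,0,-110,60,-70,0],[0,0,0,-142,72,-70,0],[0,0,0,-142,72,-70,0],[0,0,0,-142,72,-70,0]]]'; python3 -c "
from h import *
here();to_tool(-140,0,45)
a=snapshot('wrist')['pixels'];b=snapshot('top')['pixels'][170:290,180:420];b=cv2.resize(b,(560,280))
cv2.imwrite('pics/w5.png',np.vstack([a[:300],b])[:,:,::-1])"
```

```text
t: 12.05
ee_pos: [0.387, -0.0548, 0.1749]
eef_rot: [3.138, 0.138, 0.001]
force: [-0.1, 0.8, 0.1]
gripper_width: 0.0009
grip_force: 0.0
t 12.05 riser XYz [-148.6    0.3  174.9] F [-0.1  0.8  0.1] w 0.0008559900380055857
(-140, 0, 45) shift [  8.5   0.3 129.9] turn [ 0.    -0.001 -0.   ]
```

View pics/w5.png

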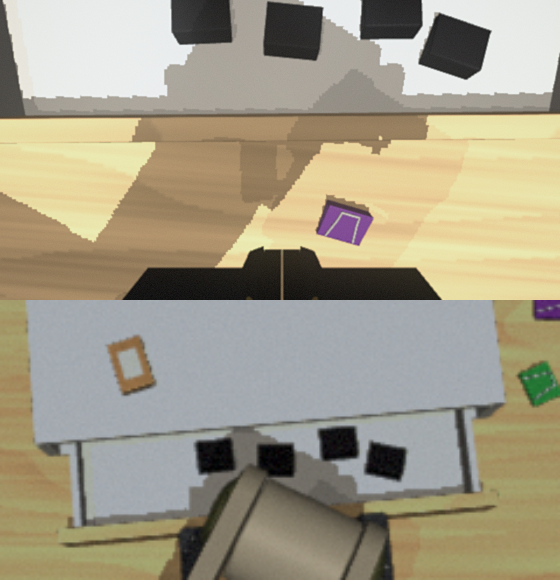

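All four clips lie in the drawer (wrist view: (202,20), (293,30), (390,18), (455,45)). The purple look-alike at (345,222) is under 20 mm high, so pushing with the tips at about 58 mm passes over it. Now lower in front of the face.

```bash
python3 -m jog '[[[0,0,0,0,0,40,0],[0,0,0,0,0,80,0],[0,0,0,0,0,108,0],[0,0,0,0,0,117,0],[0,0,0,0,0,117,0]]]' && python3 -m jog '[[[0,0,0,12,0,0,0],[0,0,0,24,0,0,0],[0,0,0,36,0,0,0],[0,0,0,46,0,0,0],[0,0,0,54,0,0,0],[0,0,0,62,0,0,0],[0,0,0,70,0,0,0],[0,0,0,78,0,0,0],[0,0,0,86,0,0,0],[0,0,0,94,0,0,0]]]'; python3 -c "
from h import *
here();to_tool(-12,0,58)"
```

```text
t: 12.78
ee_pos: [0.3868, -0.0546, 0.0578]
eef_rot: [-3.138, -0.139, 0.001]
force: [0.5, 0.0, 0.7]
gripper_width: 0.0008
grip_force: 0.0
t: 14.02
ee_pos: [0.4806, -0.0464, 0.0576]
eef_rot: [-3.138, -0.138, 0.0]
force: [-2.7, 0.5, 0.4]
gripper_width: 0.0007
grip_force: 1.1
t 14.025 riser XYz [-54.6   0.4  57.6] F [-2.7  0.5  0.4] w 0.0007357730637374525
(-12, 0, 58) shift [42.6  0.4 -0.4] turn [-0.  0. -0.]
```

Pushing the drawer with about 3 N, as expected. I'll continue to near the stop and then go slowly.

```bash
python3 -m jog '[[[0,0,0,8,0,0,0],[0,0,0,16,0,0,0],[0,0,0,22,0,0,0],[0,0,0,28,0,0,0],[0,0,0,32,0,0,0],[0,0,0,35,0,0,0],[0,0,0,37,0,0,0],[0,0,0,39,0,0,0],[0,0,0,40,0,0,0],[0,0,0,40,0,0,0]]]' && python3 -m jog '[[[0,0,0,0.5,0,0,0],[0,0,0,1,0,0,0],[0,0,0,1.5,0,0,0],[0,0,0,2,0,0,0],[0,0,0,2,0,0,0]]]';python3 -c "
from h import *
here()"
```

```text
t: 15.28
ee_pos: [0.5202, -0.0431, 0.0578]
eef_rot: [3.138, 0.138, 0.001]
force: [-1.9, 0.4, -1.2]
gripper_width: 0.0003
grip_force: 0.4
t: 15.9
ee_pos: [0.5221, -0.0429, 0.0578]
eef_rot: [3.139, 0.138, 0.0]
force: [-1.9, -0.3, -0.1]
gripper_width: 0.0003
grip_force: 0.7
t 15.9 riser XYz [-12.9   0.2  57.8] F [-1.9 -0.3 -0.1] w 0.00026377348429153116
```

Not at the stop yet (2 N); 1 mm steps until the force rises.

```bash
python3 -m jog '[[[0,0,0,1,0,0,0],[0,0,0,2,0,0,0],[0,0,0,2,0,0,0]]]'; python3 -m jog '[[[0,0,0,1,0,0,0],[0,0,0,2,0,0,0],[0,0,0,2,0,0,0]]]'; python3 -c "
from h import *
here()"
```

```text
t: 16.27
ee_pos: [0.5235, -0.0427, 0.0578]
eef_rot: [-3.139, -0.138, 0.002]
force: [-5.5, -0.5, 3.6]
gripper_width: 0.0002
grip_force: 3.0
t: 16.65
ee_pos: [0.5236, -0.0427, 0.0577]
eef_rot: [-3.138, -0.139, 0.011]
force: [-18.3, -3.8, 12.7]
gripper_width: 0.0003
grip_force: 9.3
t 16.65 riser XYz [-11.5   0.3  57.7] F [-18.3  -3.8  12.7] w 0.00031518880281615426
```

The force rose to 18 N with no further travel, at X = -11.5 mm where the shut position should be, so the drawer is at its stop. Back off and check.

```bash
python3 -m jog '[[[0,0,0,-10,0,0,0],[0,0,0,-50,0,0,0],[0,0,0,-100,0,-10,0],[0,0,0,-110,0,-60,0],[0,0,0,-120,0,-110,0],[0,0,0,-120,0,-110,0],[0,0,0,-120,0,-110,0],[0,0,0,-120,0,-110,0]]]'; python3 -c "
from h import *
here()
a=snapshot('wrist')['pixels'];b=snapshot('top')['pixels'][100:310,130:450];b=cv2.resize(b,(560,367))
cv2.imwrite('pics/w6.png',np.vstack([a[:230],b])[:,:,::-1])"
```

```text
t: 17.65
ee_pos: [0.4061, -0.0528, 0.1665]
eef_rot: [-3.137, -0.138, 0.003]
force: [-0.2, 1.7, 0.7]
gripper_width: 0.0006
grip_force: 0.0
t 17.65 riser XYz [-129.3    0.6  166.5] F [-0.2  1.7  0.7] w 0.0006318403248517198
```

View pics/w6.png

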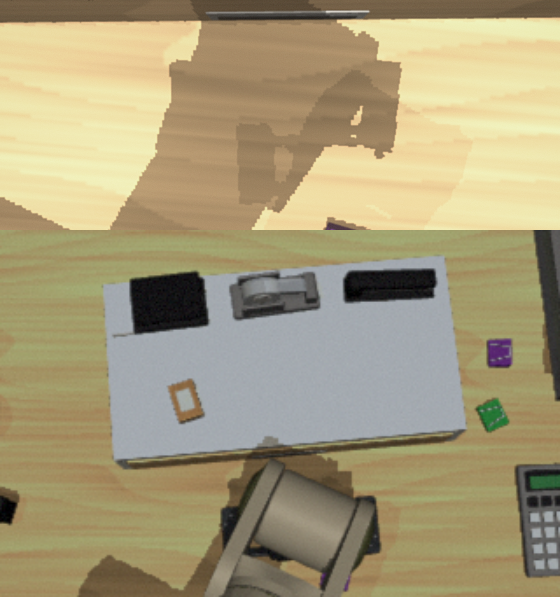

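The drawer is shut along its whole front (edge from (125,462) to (465,435)). The staple box at (185,400) and the back row look undisturbed, and the arm is clear of everything.

```bash
python3 -c "
from workcell import close_job
print(close_job())"
```

```text
the job is handed in; nothing more can be done
None
```

I swept all four clips into the drawer, pushed it shut to its stop, left everything else where it stood and handed the job in at about 18 s; no verdict was returned.

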